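# Hold a crystal in the beam of the mineral lamp with tongs

### The job

First turn the lamp's selector knob to the two-bar mark (short wave). That light burns skin, so then take the tongs, use them to lift the six-sided pointed crystal out of its socket in the wooden rack without touching it with the fingers, and hold it upright in front of the middle of the lamp's window, about 8 cm from the glass. Leave the other two stones in their sockets, and finish still holding the crystal there in the tongs.

Things in the scene. Friction and masses are not known exactly. Their poses are not given: they have to be found in the camera images.
- lamp: mineral lamp: upright grey box 150 (x) x 80 (y) x 118 mm high, fixed to the desk; origin under its centre on the desk, z up. Its dark window is in the face at its own -y. On its top are louvres (its +x half) and the selector knob (its -x half)
- lamp_window (a point): centre of the lamp's window glass (106 x 47 mm), 70 mm above the desk; the light leaves along the lamp's own -y (this point's -y)
- selector_grip (a point): on the selector's vertical axis, 137 mm above the desk, mid-height of its bar grip (38 mm long, 10 mm thick, from 127 to 148 mm above the desk, on a round skirt 39 mm across). Its x axis runs along the bar to the end with the white pointer line. Take the bar across its 10 mm from above
- selector (a joint): selector angle, rad, clockwise from above; spring detents 0 = ring mark (off), 0.70 = one bar (long wave), 1.40 = two bars (short wave, end stop). The pointer points along the lamp's +x at 0.70, 0.70 rad to the left of it at 0 and to the right at 1.40. About 0.06 N m turns it on. It starts at the ring or the one-bar mark (may still be falling into that notch in the first moments)
- tongs: sprung steel tongs lying flat on the desk, 192 mm long, 18 mm high, 76 g in all; origin on the underside, on the middle line between the black rubber sleeves of the two arms (20 mm behind to 28 mm ahead of the origin); x points to the tips, z up. Take them from above at the origin, the fingers closing across both arms, fingertips 3 to 4 mm over the desk (48 mm over the outsides when open)
- tongs_tips (a point): point midway between the tip pads (each 24 mm long and 18 mm high), 86 mm ahead of the tongs' origin and 9 mm above their underside
- left_jaw: the tongs' arm on their +y side with its tip pad; origin at its hinge, 75 mm behind the tongs' origin, 6 mm off the middle line. The arms mirror each other. Over the outsides they measure 50 mm at x = +8 mm (where finger pads bear) when open, with the tip pads 61 mm apart; squeezed there to 44 mm the pads are 49 mm apart, at 31 mm 24 mm apart
- right_jaw: the tongs' arm on their -y side with its tip pad; origin at its hinge. Each arm pushes outward on a finger with about 3.6 N when open, 5 N when squeezed to the crystal, so a squeeze of 4 to 8 mm already carries the tongs; the tips get about half of the grip beyond that
- rack: fixed wooden rack 62 (x) x 230 (y) x 28 mm high; origin under its centre; three round sockets of 31 mm diameter, 15 mm deep, at y = -75, 0 and +75 mm along it, one stone in each
- crystal: the crystal to lift: pale six-sided prism, 24 mm across the flats, 28 mm across the edges, with a six-sided point, 72 mm long in all (the straight sides reach 50 mm up from its base), 50 to 100 g, standing loosely in its socket with its base 13 mm above the desk; origin at the centre of its base, z along it to the point
- crystal_middle (a point): middle of the crystal, 36 mm above its base
- egg_stone: smooth pale egg-shaped stone, 36 mm across, 58 mm high, standing in another socket; leave it there
- cube_cluster: dark cluster of grown-together cubes, about 30 mm across, 50 mm high, standing in the remaining socket; leave it there
Mind the look-alikes: they are no part of the job. Leave any orange, purple or turquoise look-alike of the crystal alone.

How it is judged:
On the way, in this order (a step that is already met when the one before it is completed fails the run):
1. the selector stands at the two-bar mark (value of joint selector above 1.25 rad), for 0.3 s.
2. the crystal, pinched between both jaws of the tongs, is lifted clear of the rack (height (world z) of crystal above 0.035 m and contact force between each of left_jaw, right_jaw and crystal above 0.3 N), for 0.2 s.
At the end, for the whole second after the job is handed in: selector at the two-bar mark; fingers hold the tongs, whose two jaws alone pinch the crystal, still and upright within 0.4 rad; its middle 40 to 120 mm before the glass, within 35 mm of the window centre sideways, 25 mm below to 35 mm above it; other stones within 12 mm of where they stood (value of joint selector above 1.25 rad and contact force between each of left_jaw, right_jaw and crystal above 0.3 N and contact force between the fingers and tongs above 1 N and contact force between each of the fingers, lamp and crystal below 0.1 N and y of crystal_middle in the frame of lamp_window between -0.12 and -0.04 m and x of crystal_middle in the frame of lamp_window between -0.035 and 0.035 m and z of crystal_middle in the frame of lamp_window between -0.025 and 0.035 m and angle between crystal's own z axis and vertical below 0.4 rad and height (world z) of tongs above 0.02 m and linear speed of crystal below 0.03 m/s and distance of each of egg_stone, cube_cluster from where it was at the start of the episode below 0.012 m); the arm keeps its last pose, push and grip.
It fails at once if the fingers touch the crystal (contact force between the fingers and crystal above 0.5 N).
It fails at once if another stone is knocked out of its socket (distance of any of egg_stone, cube_cluster from where it was at the start of the episode above 0.03 m).
It also fails if it takes over 61 s, if anything falls off the work surface, if the arm or the gripper's body presses on something with over 40 N, if the wrist force passes 120 N, or if a joint passes its speed limit or range.

### The arm

A 7-joint arm with a two-finger parallel gripper is mounted at the origin on the work surface; the furniture and walls round the work are solid. World frame = base frame: x ahead of the robot, y to its left, z up, the work surface at z = 0. Lengths are in m, angles in rad, forces in N, time in s.
With the tool pointing down it reaches from about 0.4 to 0.85 m from the base axis. Payload 4.4 kg.
Tool frame: the origin (TCP) lies midway between the tips of the shut fingers; the grasp point (between the pads) lies 19 mm behind it; z points along the fingers, y is the line along which they close (so a half turn about z gives the same grasp; the last joint's range is limited). The gripper opens to 94 mm and grips with 3 to 60 N. Pads are 16 mm wide; open, the fingers measure 119 mm over their backs; the gripper's body (75 mm by 177 mm) begins 78 mm behind the grasp point.
Start: joints at [-0.066, 0.628, 0.038, 1.517, -0.027, 0.996, -0.02], TCP at [0.65, 0, 0.205] pointing down, gripper open.
Joint ranges: [-3.06, 3.06], [-0.37, 2.12], [-1.25, 1.32], [0.18, 2.47], [-1.1, 4.24], [0.23, 1.98], [-2.94, 2.94]. Speed limits (rad/s): [2.57, 2.57, 3.14, 3.14, 3.14, 3.14, 3.14].

### API

Orientations are given as a unit quaternion [w, x, y, z].
In Python, from bench import get_state, optics, ctrl gives the robot as it stands.
- The arm moves only by the shell command python3 -m handwheel 'ROWS' [FORCE]. ROWS is JSON, a list of rows, each a list of 5 numbers: the shift along the tool's x, y, z in mm, then the turn about the tool's z in degrees, then the opening, from -1 (shut) to 1 (fully open). In form: [[dx, dy, dz, turn, claw], ...]. A call has 1 to 10 rows; each row is the pose to reach, as a shift and turn from the pose commanded when the call began, along the tool's axes at that moment; what a row does not reach only later rows make up. A row lasts 1/8 s, in which the tool goes at most 62.5 mm and 10.7 degrees, less where a joint would pass 70% of its speed; a pose out of reach is approached as far as the arm can. A call with a gripper value outside its range is refused whole. The fingers move at their own pace and stop on an object; FORCE is the grip in N (left out, the last holds). Time passes only in rows, so rows that repeat a pose let the fingers close. It gives the time, the measured TCP pose, the force, the opening and the grip force at its end, in the units of the state.
- get_state(): the state, without advancing time (a new reading comes with each control period).
- optics.read_camera(name): name is "scene" or "side" or "wrist"; returns a dict with "pixels" (400x640x3 uint8, red, green, blue), "depth" (400x640 float32, m along the optical axis (not along the pixel's ray), 0 where there is no reading), "vertical_fov" (degrees; the focal length in pixels is half the picture's height over the tangent of half this angle, whatever the lens; pixels are square), "cx", "cy" (the principal point, pixels), "world_to_cam" (4x4, takes a point from world to camera coordinates). Camera axes: x right, y up, looking along -z (the intrinsics and any distortion apply to the point x, -y, -z); pixel columns grow to the right and rows downward; lengths in m; the calibration is good to about 2 mm. A picture is of the moment at which its call begins.
- ctrl.finish_job(): hands the job in; it is judged then, once.
The state is a dict: "time_s": time; "q": joint angles; "qvel": joint speeds; "effort": joint torques, N m; "tcp_pos": TCP position; "tool_rot": TCP orientation; "force": force on the tool from outside, world axes, zero at the start; "torque": the same for the moment, N m; "grip_width": finger opening in m; "finger_force": force on a finger pad.
Only numpy, scipy, OpenCV 4.12 (cv2) and the standard library are available. Lean on these libraries where they do the work, as an engineer would, in place of code of your own. Each camera call takes 0.05 s, during which the arm holds its last target. There are 200 camera calls.

## Working session

There is one attempt and no reset: what is moved stays moved. The work goes in short steps, Python scripts to look and compute and a shell command to move; the robot and the scene stay as the last step left them, time stands still between calls to the robot, and variables do not carry over. Pictures are saved under pics/ and viewed, at most 10 in all, crops included, and the job is handed in when it is done.

```bash
ls; mkdir -p pics; cat > h.py <<'E'
import numpy as np, cv2
from bench import get_state, optics, ctrl
def cam(n):
    c=optics.read_camera(n); return c
def cloud(c):
    d=c["depth"]; h,w=d.shape; f=h/2/np.tan(np.radians(c["vertical_fov"])/2)
    v,u=np.mgrid[:h,:w]
    X=np.stack([(u-c["cx"])/f*d,-(v-c["cy"])/f*d,-d,np.ones_like(d)],-1)
    P=X@np.linalg.inv(c["world_to_cam"]).T
    P=P[...,:3]; P[d==0]=np.nan
    return P
def save(c,name): cv2.imwrite("pics/"+name,c["pixels"][:,:,::-1])
E
python3 - <<'E'
from h import *
s=get_state(); print(s)
ims=[]
for n in("scene","side","wrist"):
    c=cam(n); np.savez("c_%s.npz"%n,**c); ims.append(c["pixels"]); print(n,c["vertical_fov"],c["cx"],c["cy"],[k for k in c], (c["depth"]>0).mean())
    print(np.round(np.linalg.inv(c["world_to_cam"]),3).tolist())
    save(c,n+"0.png")
E
```

```text
pics
{'time_s': 0.0, 'q': array([-0.06577252,  0.62935148,  0.03844936,  1.51835967, -0.02701014,
        0.9963399 , -0.01996201]), 'qvel': array([ 0.00067051,  0.00089444,  0.00041099, -0.00044076, -0.00113889,
        0.00017789,  0.00095179]), 'effort': array([ 1.05774864e-04, -5.49729431e+01,  1.14371493e+00, -1.86633307e+01,
       -5.21096285e-02,  2.37884105e-02,  1.36332897e-04]), 'tcp_pos': array([6.49314076e-01, 9.03436104e-06, 2.04553495e-01]), 'tool_rot': array([-6.78212043e-04,  7.07106734e-01,  7.07106162e-01, -6.93644898e-04]), 'force': array([ 0.5475002 , -0.19616826,  0.05639814]), 'torque': array([-0.02135856, -0.00707677, -0.04340039]), 'finger_force': 0.0, 'grip_width': 0.09405031999102678}
scene 53.5996359264233 319.9108242925013 203.69313264747518 ['pixels', 'depth', 'vertical_fov', 'cx', 'cy', 'world_to_cam'] 0.995984375
[[0.844, 0.374, -0.383, 0.186], [-0.536, 0.586, -0.608, -0.583], [-0.003, 0.719, 0.695, 0.701], [0.0, 0.0, 0.0, 1.0]]
side 54.40614718104152 315.25296560230083 199.40891854935253 ['pixels', 'depth', 'vertical_fov', 'cx', 'cy', 'world_to_cam'] 0.995953125
[[-0.984, 0.105, -0.146, 0.396], [-0.179, -0.664, 0.726, 0.613], [-0.021, 0.74, 0.672, 0.713], [0.0, 0.0, 0.0, 1.0]]
wrist 68.56242374069629 317.9457903365536 199.4916717759839 ['pixels', 'depth', 'vertical_fov', 'cx', 'cy', 'world_to_cam'] 0.995953125
[[1.0, 0.0, 0.002, 0.65], [-0.001, 0.964, 0.267, 0.078], [-0.002, -0.267, 0.964, 0.384], [0.0, 0.0, 0.0, 1.0]]
```

View images.

View pics/scene0.png

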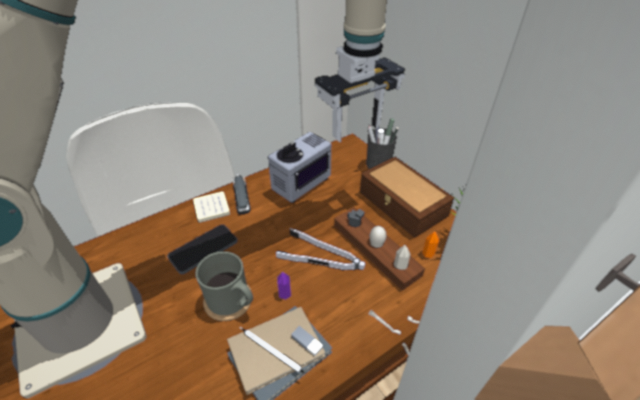

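View pics/side0.png

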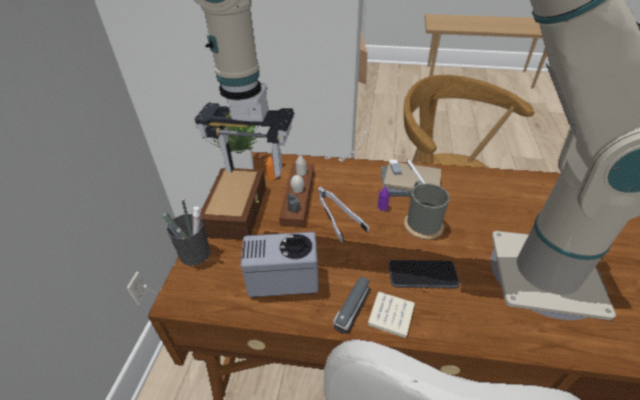

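```bash
python3 - <<'E'
from h import *
# orthographic top view from both cams: 1px = 1mm, x 0.3..0.95 -> up?, y -0.45..0.45
x0,x1,y0,y1=0.35,0.95,-0.35,0.35
W=int((y1-y0)*1000);H=int((x1-x0)*1000)
out=[]
for n in("scene","side"):
    c=dict(np.load("c_%s.npz"%n)); P=cloud(c); np.save("P_%s.npy"%n,P)
    Q=P.reshape(-1,3);col=c["pixels"].reshape(-1,3)
    m=np.isfinite(Q[:,0])&(Q[:,0]>x0)&(Q[:,0]<x1)&(Q[:,1]>y0)&(Q[:,1]<y1)&(Q[:,2]<0.17)&(Q[:,2]>-.02)
    Q=Q[m];col=col[m];o=np.argsort(Q[:,2]);Q=Q[o];col=col[o]
    r=((x1-Q[:,0])*1000).astype(int);u=((y1-Q[:,1])*1000).astype(int)
    im=np.zeros((H,W,3),np.uint8)
    for q in range(len(Q)): im[max(r[q]-1,0):r[q]+2,max(u[q]-1,0):u[q]+2]=col[q]
    out.append(im)
    print(n,np.median(Q[:,2][Q[:,2]<0.01]))
im=np.hstack([out[0][:,100:600],out[1][:,100:600]])  # y .25..-.25
cv2.imwrite("pics/top.png",cv2.resize(im,(800,480),interpolation=cv2.INTER_AREA)[:,:,::-1])
E
```

```text
scene -0.0007516164336728304
side 0.0005707652441280242
```

View pics/top.png

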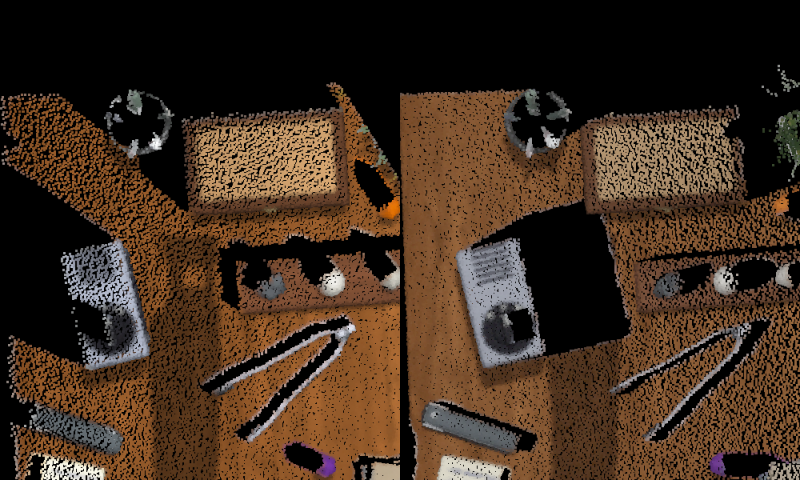

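View pics/wrist0.png

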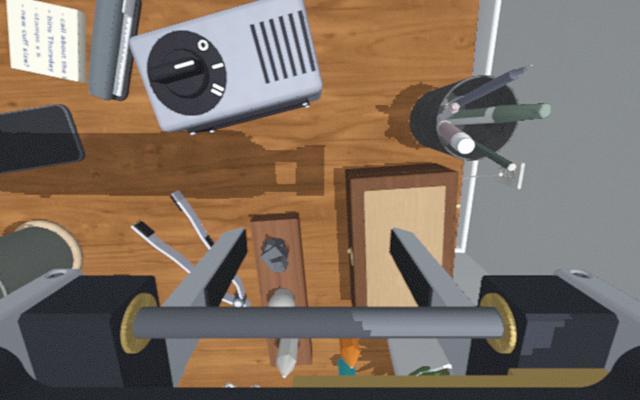

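The scene view has the lamp at (300,165), the rack with cubes, egg and crystal at (355,217), (378,236) and (402,257), and the tongs with their hinge at (360,265). The side view agrees. In the wrist view the knob is at (188,70) with its pointer along the lamp's +x, so it stands at one bar. In the top view the tongs' hinge is near the rack and their tips point to -x,+y.

Next I fit the numbers.

```bash
cat > fit.py <<'E'
from h import *
P=np.concatenate([np.load("P_%s.npy"%n).reshape(-1,3) for n in("scene","side")])
src=np.concatenate([np.full(256000,i) for i in(0,1)])
C=np.concatenate([dict(np.load("c_%s.npz"%n))["pixels"].reshape(-1,3) for n in("scene","side")]).astype(int)
def box(x0,x1,y0,y1,z0,z1): return (P[:,0]>x0)&(P[:,0]<x1)&(P[:,1]>y0)&(P[:,1]<y1)&(P[:,2]>z0)&(P[:,2]<z1)
def rect(m,name):
    for s in(0,1):
        q=P[m&(src==s)]
        if len(q)<20: continue
        (c,wh,a)=cv2.minAreaRect((q[:,:2]*1000).astype(np.float32)); print(name,s,len(q),np.round(c,1),np.round(wh,1),round(a,1),"z",round(np.median(q[:,2])*1000,1))
lum=C.sum(1)
rect(box(.45,.7,.03,.2,.112,.123),"lamptop")
rect(box(.45,.7,.03,.2,.144,.152),"bartop")
rect(box(.45,.7,.03,.2,.122,.135),"skirt")
rect(box(.5,.66,-.32,-.02,.024,.0315)&(C[:,0]>C[:,2]*1.4),"rack")
m=box(.53,.66,-.30,-.02,.034,.1)
for s in(0,1):
    q=P[m&(src==s)]
    for lo,hi in((-.12,-.05),(-.19,-.12),(-.30,-.195)):
        k=q[(q[:,1]>lo)&(q[:,1]<hi)]; print("stone",s,len(k),np.round(k.mean(0)*1000,1),"top",np.round(k[k[:,2].argsort()[-8:]].mean(0)*1000,1))
        for z in(.04,.055,.065): 
            j=k[abs(k[:,2]-z)<.006]; print("   ",z,len(j),np.round(j.min(0)*1000,1) if len(j) else'',np.round(j.max(0)*1000,1) if len(j) else '')
# tongs
m=box(.38,.57,-.2,.01,.006,.03); h=np.array([.541,-.185])
for s in(0,1):
    q=P[m&(src==s)]; d=np.array([-.106,.154]);d/=np.linalg.norm(d);n=np.array([-d[1],d[0]])
    a=(q[:,:2]-h)@d;b=(q[:,:2]-h)@n
    for t in np.arange(-.01,.2,.015):
        k=abs(a-t)<.0075
        L=k&(b>0)&(b<.05);R=k&(b<=0)&(b>-.05)
        print(s,round(t*1000),*[ (g.sum(),np.round(1000*np.array([b[g].min(),np.median(b[g]),b[g].max(),q[g,2].max()]),1)) if g.sum() else None for g in(L,R)])
E
python3 fit.py
```

```text
lamptop 0 997 [569.2 120.6] [148.3  81. ] 13.0 z 117.1
lamptop 1 2007 [571.5 123.9] [149.9  81.1] 13.6 z 118.5
bartop 0 44 [537.1 113.3] [39.9 11. ] 18.3 z 146.7
bartop 1 88 [538.7 114.6] [35.7 12.1] 15.3 z 147.8
skirt 0 104 [534.9 107.8] [27.4 35.2] 71.6 z 126.0
skirt 1 161 [564.3 133.1] [102.9  23.7] 15.8 z 127.2
rack 0 1561 [ 599.1 -162.3] [ 64.9 231.8] 4.2 z 27.2
rack 1 796 [ 599.8 -160.4] [ 62.5 231.5] 4.3 z 28.7
stone 0 189 [589.5 -92.3  51. ] top [600.7 -92.8  64.1]
    0.04 51 [ 575.6 -106.6   34.1] [602.5 -70.2  45.9]
    0.055 95 [ 577.7 -105.4   49.5] [608.3 -72.3  60.8]
    0.065 39 [ 591.1 -104.6   59. ] [606.1 -87.6  65.5]
stone 0 248 [ 592.8 -168.6   56.9] top [ 597.3 -162.6   70.8]
    0.04 42 [ 581.5 -179.7   34.4] [ 607.6 -154.    45.9]
    0.055 84 [ 581.7 -179.9   49.2] [ 614.3 -147.9   60.9]
    0.065 119 [ 582.4 -179.4   59. ] [ 612.6 -149.    70.5]
stone 0 223 [ 599.2 -241.8   58.6] top [ 603.8 -238.6   82.3]
    0.04 49 [ 590.8 -250.2   34. ] [ 612.7 -226.9   45.9]
    0.055 47 [ 590.7 -250.8   49.5] [ 614.2 -226.6   60.9]
    0.065 72 [ 590.7 -250.2   59. ] [
[... 2956 characters left out ...]
.int64(13), array([-22.3, -21.3, -17.9,  18.5]))
1 110 (np.int64(18), array([25.2, 28.8, 31.2, 20. ])) (np.int64(11), array([-23.5, -21.9, -19.9,  19.9]))
1 125 (np.int64(19), array([29.4, 32.3, 35. , 18.7])) (np.int64(12), array([-25.7, -23.1, -21.2,  20.5]))
1 140 (np.int64(21), array([34.1, 36.5, 39.3, 20.4])) (np.int64(10), array([-28.6, -26.7, -24.5,  20.2]))
1 155 (np.int64(13), array([36.6, 38.2, 41.5, 19.8])) (np.int64(15), array([-29.7, -28.6, -24.7,  19.7]))
1 170 (np.int64(26), array([35.7, 38.3, 44.5, 20.1])) (np.int64(18), array([-31.2, -28.8, -24.5,  20.9]))
1 185 (np.int64(18), array([37.9, 42.6, 45.3, 20.1])) (np.int64(23), array([-32. , -29. , -24.7,  20.6]))
1 200 None None
```

```bash
python3 -m handwheel '[[114,-111,0,-103,0],[114,-111,0,-103,0],[114,-111,0,-103,0],[114,-111,0,-103,0],[114,-111,0,-103,0],[114,-111,0,-103,0],[114,-111,0,-103,0],[114,-111,0,-103,0],[114,-111,0,-103,0],[114,-111,0,-103,0]]' 20
cat > wr.py <<'E'
import sys
from h import *
from scipy.spatial.transform import Rotation as R
c=cam("wrist"); save(c,sys.argv[1]); P=cloud(c); np.savez("w.npz",P=P,pix=c["pixels"])
s=get_state(); w=s["tool_rot"]; M=R.from_quat(w,scalar_first=True).as_matrix(); print("t",s["time_s"],"tcp",np.round(s["tcp_pos"]*1000,1),"tool x dir deg",round(np.degrees(np.arctan2(M[1,0],M[0,0])),2),"tilt",round(np.degrees(np.arccos(-M[2,2])),2),"q7",round(s["q"][6],2),"w",s["grip_width"],"F",np.round(s["force"],1))
E
python3 wr.py w1.png; python3 - <<'E'
from h import *
d=np.load("w.npz");P=d["P"];
def rect(b,z0,z1,n):
    q=P.reshape(-1,3);m=(q[:,0]>b[0])&(q[:,0]<b[1])&(q[:,1]>b[2])&(q[:,1]<b[3])&(q[:,2]>z0)&(q[:,2]<z1);q=q[m]
    if len(q)>10:
        r=cv2.minAreaRect((q[:,:2]*1000).astype(np.float32));print(n,len(q),r,np.median(q[:,2]))
rect((.48,.6,.07,.16),.144,.152,"bar");rect((.45,.7,.03,.21),.113,.122,"top")
E
```

```text
time_s: 1.4
tcp_pos: [0.5388, 0.1138, 0.2052]
tool_rot: [-0.0, -0.115, 0.993, 0.0]
force: [0.2, -0.1, 0.3]
grip_width: 0.047
finger_force: 0.0
t 1.45 tcp [538.9 113.7 205.2] tool x dir deg -166.62 tilt 0.04 q7 1.27 w 0.047001089504427336 F [-0.  -0.  -0.1]
bar 466 ((538.3347778320312, 112.84469604492188), (36.48543930053711, 9.359395027160645), 13.39830207824707) 0.1471955648347639
top 9601 ((571.029541015625, 121.08030700683594), (147.68405151367188, 79.13238525390625), 13.749052047729492) 0.11767257400731063
```

View pics/w1.png

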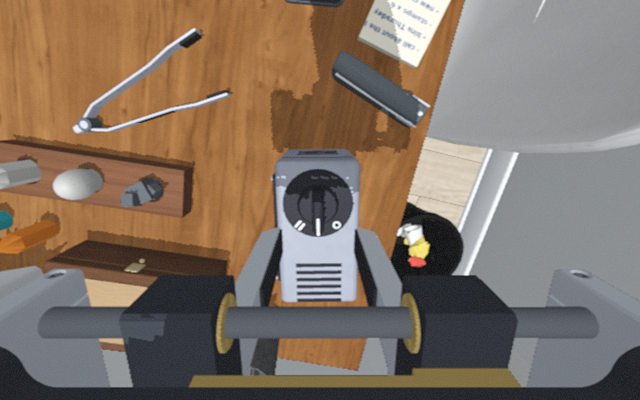

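The knob is at (318,200) with its pointer toward the louvres, so it is at one bar, and the tool is aligned over it. I lower, grip, and turn clockwise.

```bash
python3 -m handwheel '[[0,-1,40,0,-0.3],[0,-1,60,0,-0.3],[0,-1,74,0,-0.3],[0,-1,74,0,-0.3],[0,-1,74,0,-1],[0,-1,74,0,-1],[0,-1,74,0,-1],[0,-1,74,0,-1]]' 20
```

```text
time_s: 2.45
tcp_pos: [0.5397, 0.1135, 0.1322]
tool_rot: [0.001, -0.113, 0.994, 0.0]
force: [-0.1, 1.1, 4.3]
grip_width: 0.0098
finger_force: 20.0
```

```bash
python3 -m handwheel '[[0,0,0,10,-1],[0,0,0,20,-1],[0,0,0,30,-1],[0,0,0,40,-1],[0,0,0,42,-1],[0,0,0,42,-1],[0,0,0,42,-0.3],[0,0,0,42,-0.3],[0,0,-40,42,-0.2],[0,0,-75,42,-0.2]]' 25; python3 wr.py w2.png; python3 - <<'E'
from h import *
d=np.load("w.npz");q=d["P"].reshape(-1,3)
m=(q[:,0]>.48)&(q[:,0]<.6)&(q[:,1]>.07)&(q[:,1]<.16)&(q[:,2]>.144)&(q[:,2]<.152)
print(m.sum(),cv2.minAreaRect((q[m][:,:2]*1000).astype(np.float32)))
# tongs in wrist view: elevated points
m=(q[:,0]>.38)&(q[:,0]<.57)&(q[:,1]>-.2)&(q[:,1]<.01)&(q[:,2]>.008)&(q[:,2]<.026);Q=q[m]
h=np.array([.541,-.185]);dd=np.array([-.106,.154]);dd/=np.linalg.norm(dd);n=np.array([-dd[1],dd[0]])
a=(Q[:,:2]-h)@dd;b=(Q[:,:2]-h)@n;print(len(Q))
for t in np.arange(-.01,.2,.015):
    k=abs(a-t)<.0075
    print(round(t*1000),[np.round(1000*np.r_[b[g].min(),np.median(b[g]),b[g].max()],1) if g.sum() else None for g in(k&(b>0)&(b<.05),k&(b<0)&(b>-.05))])
E
```

```text
time_s: 3.7
tcp_pos: [0.5389, 0.1129, 0.2069]
tool_rot: [-0.001, 0.25, 0.968, -0.0]
force: [0.3, 0.2, -0.4]
grip_width: 0.0375
finger_force: 0.0
t 3.75 tcp [541.7 113.8 211.5] tool x dir deg 151.03 tilt 0.39 q7 0.67 w 0.03788354316058227 F [0.6 0.5 2.5]
476 ((538.1484985351562, 113.6303482055664), (9.949270248413086, 37.48423385620117), 63.621437072753906)
1713
-10 [array([0.6, 2. , 4.2]), array([-31.7, -27.1,  -0.1])]
5 [array([0.1, 3.7, 9.4]), array([-38.2,  -4.3,  -0. ])]
20 [array([ 0. ,  9.3, 18. ]), array([-11.8,  -4.1,  -0.1])]
35 [array([14.1, 17.8, 20.8]), array([-16.4, -14.7, -11.6])]
50 [array([18.4, 20.5, 23.5]), array([-17.3, -16.1, -13.3])]
65 [array([21. , 22.7, 26.1]), array([-18.6, -17.1, -14.5])]
80 [array([23.5, 25.1, 27.8]), array([-20.2, -18.7, -15.6])]
95 [array([25.5, 27.4, 30.7]), array([-21.1, -20. , -17. ])]
110 [array([27.7, 29.9, 32.9]), array([-22.4, -21.2, -18.2])]
125 [array([30.6, 33.4, 37.1]), array([-24.7, -22.8, -20.3])]
140 [array([34.6, 37.7, 41.4]), array([-27.9, -25.8, -21.9])]
155 [array([36.5, 40.1, 43.1]), array([-28.9, -27.7, -23.1])]
170 [array([36.5, 39.3, 46.3]), array([-30.2, -27.5, -22.4])]
185 [array([38.8, 42. , 46.8]), array([-30.8, -28.2, -24. ])]
200 [None, None]
```

```bash
python3 - <<'E'
from h import *
S={"wrist":np.load("w.npz")}
S={"wrist":(S["wrist"]["P"],S["wrist"]["pix"])}
for n in("scene","side"): S[n]=(np.load("P_%s.npy"%n),np.load("c_%s.npz"%n)["pixels"])
h=np.array([.541,-.185]);t=np.radians(126.6);dd=np.array([np.cos(t),np.sin(t)]);n=np.array([-dd[1],dd[0]])
for k,(P,pix) in S.items():
    q=P.reshape(-1,3);c=pix.reshape(-1,3).astype(int)
    a=(q[:,:2]-h)@dd*1000;b=(q[:,:2]-h)@n*1000
    m=(a>-40)&(a<220)&(b>-45)&(b<55)&(q[:,2]>.009)&(q[:,2]<.026)&((a>25)|(abs(b)<14))
    A=a[m];B=b[m];c=c[m]
    print(k,"ends",np.round(np.percentile(A,[0,1,99,100]),1))
    g=A>165; print(" tip ends L/R",[round(np.max(A[g&(s*B>0)]),1) for s in(1,-1)])
    for s in(1,-1):
        j=(s*B>5)&(A>40)&(A<160); dark=j&(c.sum(1)<170); print("  sleeve",s,dark.sum(),np.round(np.percentile(A[dark],[2,10,50,90,98]),1) if dark.sum() else '')
        print("  lum",[int(np.median(c[j&(abs(A-x)<4)].sum(1))) if (j&(abs(A-x)<4)).any() else 0 for x in range(44,160,8)])
    L=[];
    for x in range(40,115,5):
        u=abs(A-x)<3;
        if (u&(B>5)).sum()>2 and (u&(B<-5)).sum()>2: L.append((x,(np.median(B[u&(B>5)])+np.median(B[u&(B<-5)]))/2, B[u].max()-B[u].min()))
    L=np.array(L);f=np.polyfit(L[:,0],L[:,1],1);print("  mid b=%.2f at a=80, slope deg %.2f"%(np.polyval(f,80),np.degrees(f[0])),"width",np.round(L[:,2],1))
E
```

```text
wrist ends [-38.7  -4.1 183.6 185.1]
 tip ends L/R [np.float64(184.7), np.float64(185.1)]
  sleeve 1 0 
  lum [576, 575, 562, 543, 560, 573, 576, 540, 550, 527, 574, 591, 441, 572, 587]
  sleeve -1 3 [ 74.2  76.9  90.2 101.3 103.5]
  lum [627, 629, 623, 618, 584, 626, 551, 614, 583, 606, 635, 615, 633, 625, 634]
  mid b=0.24 at a=80, slope deg -0.10 width [36.7 38.9 39.6 40.8 41.3 44.1 44.4 46.2 46.5 48.  49.1 50.5 52.3 52.5
 54.3]
scene ends [-39.7 -36.9 182.9 185.5]
 tip ends L/R [np.float64(184.1), np.float64(185.5)]
  sleeve 1 5 [ 73.8  76.6  86.5 100.9 103.8]
  lum [517, 532, 526, 444, 414, 455, 430, 433, 440, 492, 557, 500, 525, 519, 542]
  sleeve -1 0 
  lum [518, 499, 494, 522, 486, 477, 507, 503, 490, 503, 516, 514, 504, 510, 470]
  mid b=2.80 at a=80, slope deg 0.34 width [38.3 39.9 39.2 42.7 40.8 42.8 43.5 45.6 47.5 49.  49.5 49.  52.5 53.9
 53.9]
side ends [-40.  -19.  184.9 185.9]
 tip ends L/R [np.float64(185.9), np.float64(185.0)]
  sleeve 1 0 
  lum [443, 442, 445, 421, 432, 443, 450, 481, 466, 453, 444, 464, 448, 461, 486]
  sleeve -1 0 
  lum [446, 451, 482, 458, 459, 439, 404, 416, 438, 461, 491, 470, 462, 465, 464]
  mid b=-0.74 at a=80, slope deg 0.15 width [35.9 36.9 37.6 40.1 42.4 42.3 43.8 45.4 46.1 46.6 47.9 49.8 50.3 50.9
 53. ]
```

View pics/w2.png

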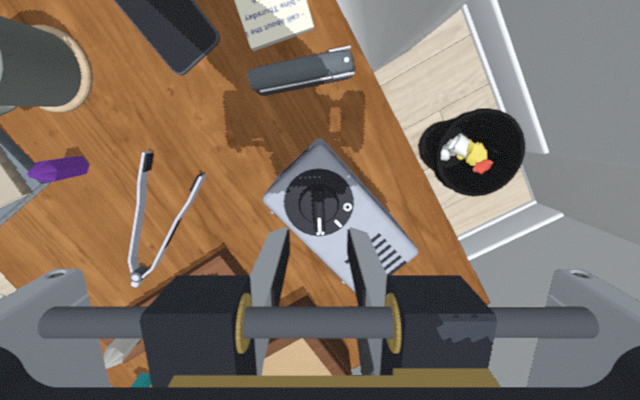

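The bar is now at -26.4°, so it turned 39.8° to the two-bar mark. The tongs' origin is at about (489,-115.5) mm, heading 126.6°. I move above it.

```bash
python3 -m handwheel '[[-66,-225,0,25,0.5],[-66,-225,0,25,0.5],[-66,-225,0,25,0.5],[-66,-225,0,25,0.5],[-66,-225,0,25,0.5],[-66,-225,0,25,0.5],[-66,-225,0,25,0.5],[-66,-225,0,25,0.5]]' 10; python3 wr.py w3.png; python3 - <<'E'
from h import *
h=np.array([.541,-.185]);t=np.radians(126.6);dd=np.array([np.cos(t),np.sin(t)]);n=np.array([-dd[1],dd[0]])
q=np.load("w.npz")["P"].reshape(-1,3)
a=(q[:,:2]-h)@dd*1000;b=(q[:,:2]-h)@n*1000
m=(a>40)&(a<200)&(abs(b)<55)&(q[:,2]>.009)&(q[:,2]<.026);A=a[m];B=b[m]
for x in range(40,190,10):
    u=abs(A-x)<4
    print(x,[np.round([B[g].min(),np.median(B[g]),B[g].max()],1) if g.sum()>2 else None for g in(u&(B>5),u&(B<-5))])
print(A.max())
o=np.array([.4887,-.1155])
for nme in("scene","side"):
    P=np.load("P_%s.npy"%nme).reshape(-1,3);a=(P[:,:2]-o)@dd*1000;b=(P[:,:2]-o)@n*1000
    k=(abs(a)<55)&(abs(b)<110)&(P[:,2]>.03)&(P[:,2]<.18);print(nme,k.sum(),np.round(P[k].max(0),3) if k.any() else '')
E
```

```text
time_s: 4.75
tcp_pos: [0.4882, -0.1144, 0.2064]
tool_rot: [-0.0, 0.453, 0.892, 0.0]
force: [0.1, -0.4, -0.2]
grip_width: 0.0705
finger_force: 0.0
t 4.8 tcp [ 488.2 -114.6  206.4] tool x dir deg 126.12 tilt 0.02 q7 0.75 w 0.07030848001615053 F [-0.1  1.1 -0.5]
40 [array([17.7, 18.4, 19.1]), array([-16.7, -16. , -15.3])]
50 [array([17.7, 18.9, 20.2]), array([-18. , -16.6, -15.3])]
60 [array([18.8, 20.1, 22.5]), array([-19.3, -17.9, -16.6])]
70 [array([20.1, 22.1, 23.8]), array([-20.5, -19.2, -17.9])]
80 [array([21.2, 23.3, 24.9]), array([-21.8, -20.3, -19.1])]
90 [array([23. , 24.3, 25.9]), array([-23.1, -21.6, -20.3])]
100 [array([24.1, 25.4, 27. ]), array([-24.2, -22.8, -21.5])]
110 [array([25.1, 26.3, 27.8]), array([-25.5, -24. , -22.7])]
120 [array([26.2, 28.5, 29.9]), array([-27.7, -25.2, -23.1])]
130 [array([28.6, 30.7, 33.3]), array([-30.1, -27.6, -25.5])]
140 [array([31. , 32.8, 35.4]), array([-32.5, -29.9, -28. ])]
150 [array([33.1, 34.9, 36.3]), array([-33.6, -32.2, -30.1])]
160 [array([31.1, 34.8, 37.3]), array([-34.6, -32.1, -27.8])]
170 [array([31.5, 35.4, 39.2]), array([-35.6, -31.9, -28.5])]
180 [array([32.9, 36.3, 40.1]), array([-36.8, -33. , -29.6])]
184.637650896085
scene 189 [ 0.606 -0.07   0.066]
side 184 [ 0.607 -0.048  0.067]
```

```bash
python3 -m handwheel '[[-1.5,-1,60,0.5,0.5],[-1.5,-1,120,0.5,0.5],[-1.5,-1,160,0.5,0.5],[-1.5,-1,185,0.5,0.5],[-1.5,-1,198,0.5,0.5],[-1.5,-1,198,0.5,0.5],[-1.5,-1,198,0.5,0.5]]' 12
```

```text
time_s: 5.68
tcp_pos: [0.4888, -0.1176, 0.0094]
tool_rot: [0.001, 0.458, 0.889, 0.0]
force: [-0.2, 0.5, -0.2]
grip_width: 0.0705
finger_force: 0.0
```

```bash
python3 -m handwheel '[[1,0,5.7,-1,0.5],[1,0,5.7,-1,0.5],[1,0,5.7,-1,-0.02],[1,0,5.7,-1,-0.06],[1,0,5.7,-1,-0.06],[1,0,5.7,-1,-0.06],[1,0,5.7,-1,-0.06],[1,0,5.7,-1,-0.06]]' 12
```

```text
time_s: 6.68
tcp_pos: [0.4875, -0.1166, 0.0029]
tool_rot: [0.0, 0.45, 0.893, 0.0]
force: [-0.8, -0.4, 2.9]
grip_width: 0.0442
finger_force: 4.7
```

```bash
python3 -m handwheel '[[0,0,-8,0,-0.06],[0,0,-20,0,-0.06],[0,0,-50,0,-0.06],[0,0,-90,0,-0.06],[0,0,-120,0,-0.06],[0,0,-120,0,-0.06],[0,0,-120,0,-0.06]]' 12; python3 wr.py w4.png; cat > tips.py <<'E'
from h import *
from scipy.spatial.transform import Rotation as R
s=get_state();M=R.from_quat(s["tool_rot"],scalar_first=True).as_matrix()
def tool(P): return (P.reshape(-1,3)-s["tcp_pos"])@M*1000
def rep(nm,P):
    T=tool(P)
    for x0,x1 in((30,40),(40,50),(50,62),(74,98)):
        k=(T[:,0]>x0)&(T[:,0]<x1)&(abs(T[:,1])<55)&(abs(T[:,2]+6)<25)
        o=[]
        for g in(k&(T[:,1]>0),k&(T[:,1]<0)):
            o.append(np.round([*np.percentile(T[g][:,1],[2,50,98]),np.percentile(T[g][:,2],3),np.percentile(T[g][:,2],97)],1) if g.sum()>5 else None)
        print(nm,x0,x1,*o)
    k=(T[:,0]>60)&(T[:,0]<130)&(abs(T[:,1])<55)&(abs(T[:,2]+6)<25); print("end",np.percentile(T[k][:,0],99) if k.any() else None)
rep("w",np.load("w.npz")["P"])
for n in("scene","side"):
    c=cam(n); save(c,n+"_t%.2f.png"%s["time_s"]); rep(n,cloud(c))
E
python3 tips.py
```

```text
time_s: 7.55
tcp_pos: [0.4868, -0.1167, 0.1226]
tool_rot: [-0.0, 0.45, 0.893, -0.0]
force: [-0.4, 0.4, -1.7]
grip_width: 0.0443
finger_force: 3.9
t 7.6 tcp [ 486.5 -116.6  122.1] tool x dir deg 126.5 tilt 0.09 q7 0.73 w 0.04458008382102716 F [ 0.6  0.9 -0.3]
w 30 40 [ 21.2  22.6  25.2 -16.1   0.1] [-25.6 -23.2 -21.6 -16.    0.2]
w 40 50 [ 23.1  24.5  27.2 -16.1   0.1] [-27.9 -25.2 -23.6 -16.    0.1]
w 50 62 [ 25.   26.6  29.2 -16.1   0.2] [-30.2 -27.5 -25.8 -16.2  -0. ]
w 74 98 [ 23.9  27.   31.4 -16.7  -1.8] [-32.9 -28.2 -25.  -16.6  -1.8]
end 96.99379445144889
scene 30 40 None [-27.7 -25.4 -23.7 -14.2   1.4]
scene 40 50 None [-30.  -27.9 -25.6 -15.2   3.2]
scene 50 62 None [-31.9 -30.3 -27.3 -15.5   1.7]
scene 74 98 [ 22.8  24.3  28.3 -15.3   0.9] [-35.4 -33.1 -27.8 -15.8   1.5]
end 97.62103527232436
side 30 40 [ 23.   25.2  25.6 -16.6  -0.3] [-25.1 -22.2 -20.6 -15.8   1.5]
side 40 50 [ 24.9  26.4  27.6 -16.9  -1.4] [-26.7 -24.3 -21.9 -15.3   0. ]
side 50 62 [ 26.1  29.   30.  -16.8  -1.2] [-28.7 -26.8 -25.2 -17.    0.1]
side 74 98 [ 25.8  30.8  32.3 -16.6   0.2] [-33.6 -26.3 -24.5 -16.9   1.2]
end 100.09321961714612
```

View pics/w4.png

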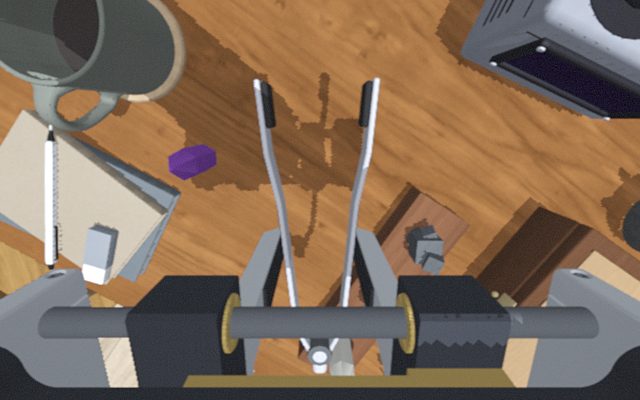

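The tongs are held level. Their tips are at tool (85,-0.6), with the pads about 49 mm apart, at (265,105) and (368,105). I move above the crystal while turning them to heading 0°.

```bash
python3 -m handwheel '[[-116,-45,0,10,-0.06],[-116,-45,0,20,-0.06],[-116,-45,0,30,-0.06],[-116,-45,0,40,-0.06],[-116,-45,0,50,-0.06],[-116,-45,0,60,-0.06],[-116,-45,0,70,-0.06],[-116,-45,0,80,-0.06],[-116,-45,0,90,-0.06],[-116,-45,0,100,-0.06]]'; python3 -m handwheel '[[0,0,0,10,-0.06],[0,0,0,20,-0.06],[0,0,0,26.5,-0.06],[0,0,0,26.5,-0.06],[0,0,0,26.5,-0.06],[0,0,0,26.5,-0.06]]'; python3 wr.py w5.png; python3 tips.py; python3 - <<'E'
from h import *
q=np.load("w.npz")["P"].reshape(-1,3)
m=(q[:,0]>.57)&(q[:,0]<.64)&(q[:,1]>-.27)&(q[:,1]<-.2)&(q[:,2]>.035)&(q[:,2]<.095);k=q[m]
print(len(k),k[k[:,2].argsort()[-10:]].mean(0))
for z in(.04,.05,.06,.07,.08):
    j=k[abs(k[:,2]-z)<.005]
    if len(j):print(z,len(j),np.round(j.min(0)*1e3,1),np.round(j.max(0)*1e3,1))
E
```

```text
time_s: 8.95
tcp_pos: [0.5195, -0.2363, 0.1216]
tool_rot: [-0.001, 0.974, 0.226, -0.001]
force: [-0.9, 0.4, -1.9]
grip_width: 0.0445
finger_force: 3.9
time_s: 9.7
tcp_pos: [0.5201, -0.2367, 0.1226]
tool_rot: [-0.0, 1.0, 0.0, -0.0]
force: [0.4, -1.3, -0.8]
grip_width: 0.0443
finger_force: 3.9
t 9.75 tcp [ 520.1 -236.8  122.7] tool x dir deg 0.04 tilt 0.01 q7 -0.73 w 0.044080415764236526 F [ 0.9 -0.2 -1.4]
w 30 40 [ 20.2  21.6  24.2 -15.3   0.6] [-26.9 -24.2 -22.7 -15.6   1.3]
w 40 50 [ 22.2  23.6  26.3 -15.5   0.3] [-28.8 -26.3 -24.6 -15.9   1. ]
w 50 62 [ 24.   25.7  28.3 -15.5   0.9] [-31.1 -28.6 -26.8 -15.8   0.5]
w 74 98 [ 22.9  26.   30.4 -16.   -1.6] [-33.9 -29.2 -26.1 -16.   -0.9]
end 96.64576852071592
scene 30 40 None None
scene 40 50 [25.4 26.7 28.3 -1.5  2.9] None
scene 50 62 [27.2 29.1 29.4 -3.6  2.7] None
scene 74 98 [29.8 31.  32.  -8.5  1.3] None
end 96.21952849677936
side 30 40 [ 18.4  21.5  24.1 -16.7   2.2] [-29.1 -27.3 -23.5 -16.7  -0.4]
side 40 50 [ 20.1  22.6  24.9 -16.5  -0.9] [-30.2 -28.6 -25.8 -16.9  -0.1]
side 50 62 [ 21.9  25.   28.5 -16.2   0.9] [-34.1 -30.8 -27.3 -15.9  -0.7]
side 74 98 [ 20.5  23.9  29.4 -17.4   0.2] [-36.5 -33.5 -28.4 -17.2   0.2]
end 95.56399122666733
863 [ 0.60556406 -0.2369005   0.08501074]
0.06 147 [ 592.5 -249.6   61.1] [ 619.1 -224.6   65. ]
0.07 482 [ 594.  -247.8   65. ] [ 617.5 -225.4   75. ]
0.08 229 [ 599.2 -242.8   75. ] [ 611.8 -229.6   84.8]
```

View pics/w5.png

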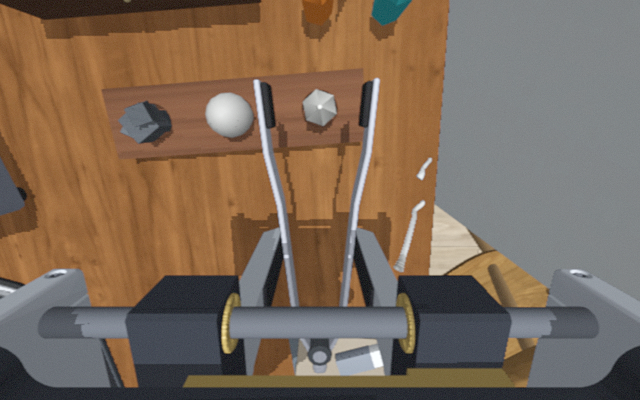

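The wrist view puts the crystal at (320,107), midway between the tip pads. Its centre is at (605.7,-236.9) with its flats roughly facing the pads. I descend.

```bash
python3 -m handwheel '[[0.6,1.7,0,0,-0.06],[0.6,1.7,20,0,-0.06],[0.6,1.7,40,0,-0.06],[0.6,1.7,60,0,-0.06],[0.6,1.7,75,0,-0.06],[0.6,1.7,82,0,-0.06],[0.6,1.7,82,0,-0.06],[0.6,1.7,82,0,-0.06]]'; python3 -m handwheel '[[0,0,0,0,-0.15],[0,0,0,0,-0.25],[0,0,0,0,-0.32],[0,0,0,0,-0.4],[0,0,0,0,-0.6],[0,0,0,0,-0.6],[0,0,0,0,-0.6]]' 20; python3 wr.py w6.png
```

```text
time_s: 10.85
tcp_pos: [0.5213, -0.2387, 0.0414]
tool_rot: [0.0, 1.0, -0.0, 0.001]
force: [0.0, -0.7, -1.0]
grip_width: 0.0444
finger_force: 3.9
time_s: 11.72
tcp_pos: [0.5208, -0.2385, 0.0408]
tool_rot: [0.0, 1.0, -0.0, 0.0]
force: [-0.3, 0.6, -1.2]
grip_width: 0.0313
finger_force: 20.0
t 11.775 tcp [ 520.9 -238.5   40.8] tool x dir deg -0.0 tilt 0.01 q7 -0.66 w 0.030949068022672072 F [ 0.3 -0.2 -0.7]
```

View pics/w6.png

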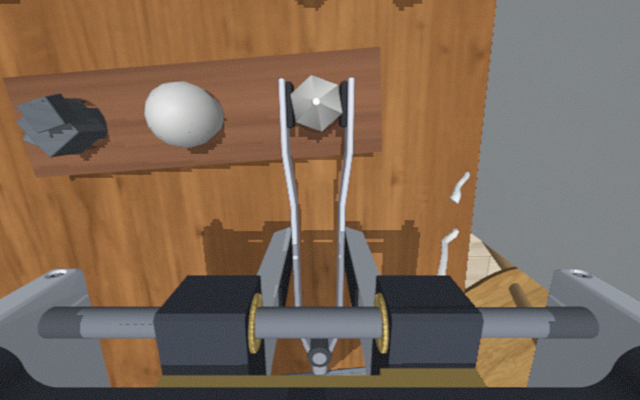

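The crystal at (317,102) is pinched on its flats, at 31 mm over the sleeves. I lift.

```bash
python3 -m handwheel '[[0,0,0,0,-0.6],[0,0,-5,0,-0.6],[0,0,-15,0,-0.6],[0,0,-25,0,-0.6],[0,0,-40,0,-0.6],[0,0,-55,0,-0.6],[0,0,-70,0,-0.6],[0,0,-70,0,-0.6],[0,0,-70,0,-0.6],[0,0,-70,0,-0.6]]' 28; cat > xt.py <<'E'
from h import *
from scipy.spatial.transform import Rotation as R
s=get_state();M=R.from_quat(s["tool_rot"],scalar_first=True).as_matrix()
for n in("wrist","side","scene"):
    c=cam(n); save(c,n+"_t%.2f.png"%s["time_s"]); T=(cloud(c).reshape(-1,3)-s["tcp_pos"])@M*1000
    k=T[(abs(T[:,0]-86)<30)&(abs(T[:,1])<25)&(T[:,2]>-75)&(T[:,2]<35)]
    print(n,len(k))
    if len(k)<10: continue
    print(" apex",np.round(k[k[:,2].argsort()[:8]].mean(0),1))
    for z in(-40,-30,-20,10,20):
        j=k[abs(k[:,2]-z)<5]
        if len(j)>3: print("  ",z,len(j),np.round(j.min(0)[:2],1),np.round(j.max(0)[:2],1))
E
python3 xt.py
```

```text
time_s: 13.02
tcp_pos: [0.5204, -0.2381, 0.1102]
tool_rot: [-0.0, 1.0, -0.0, -0.001]
force: [0.2, -0.6, -2.4]
grip_width: 0.0311
finger_force: 28.0
wrist 3793
 apex [ 84.9  -1.5 -44.6]
   -40 482 [78.5 -7.5] [90.5  4.2]
   -30 1047 [ 73.2 -12.8] [96.4 10. ]
   -20 659 [ 56.1 -20.9] [98.1 17.8]
side 285
 apex [ 83.5  -3.6 -40.3]
   -40 14 [79.6 -9.5] [87.8 -1.8]
   -30 35 [ 72.3 -13.3] [93.8 -1.7]
   -20 53 [ 57.4 -23.1] [96.6 17. ]
   10 18 [ 74.6 -16.9] [95.  -7.9]
   20 31 [ 71.4 -17. ] [96.3 -0.2]
scene 0
```

```bash
python3 -m handwheel '[[0,0,-20,0,-0.6],[0,-5,-30,0,-0.6],[2,-20,-30,-5,-0.6],[5,-45,-30,-12,-0.6],[8,-80,-30,-20,-0.6],[11,-115,-30,-29,-0.6],[15,-145,-30,-37,-0.6],[17,-168,-30,-42,-0.6],[19,-182,-30,-45,-0.6],[19,-182,-30,-45,-0.6]]'; python3 -m handwheel '[[0,0,0,0,-0.6],[0,0,20,0,-0.6],[0,0,40,0,-0.6],[0,0,60,0,-0.6],[0,0,72,0,-0.6],[0,0,74,0,-0.6],[0,0,74,0,-0.6],[0,0,74,0,-0.6]]'; python3 xt.py; python3 wr.py w7.png; python3 - <<'E'
from h import *
from scipy.spatial.transform import Rotation as R
c=cam("side");q=np.concatenate([cloud(cam(n)).reshape(-1,3) for n in("side",)])
for n,g in(("lamp",(.45,.7,.03,.21,.113,.122)),("bar",(.5,.58,.07,.16,.144,.152))):
    m=np.all([(q[:,i]>g[2*i])&(q[:,i]<g[2*i+1]) for i in range(3)],axis=0);print(n,m.sum(),cv2.minAreaRect((q[m][:,:2]*1e3).astype(np.float32)) if m.sum()>5 else '')
s=get_state();M=R.from_quat(s["tool_rot"],scalar_first=True).as_matrix()
X=s["tcp_pos"]*1e3+M@np.array([85,-1.5,-8.6]);t=np.radians(13.6);L=np.array([570.6,121.7,70]);d=X-L
print("mid in window frame", d[0]*np.cos(t)+d[1]*np.sin(t), -d[0]*np.sin(t)+d[1]*np.cos(t)+40, d[2])
for b in((-.12,-.05),(-.19,-.12)):
    m=(q[:,0]>.56)&(q[:,0]<.64)&(q[:,1]>b[0])&(q[:,1]<b[1])&(q[:,2]>.034)&(q[:,2]<.09);k=q[m];print("stone",len(k),np.round(k[k[:,2].argsort()[-8:]].mean(0)*1e3,1) if len(k) else '')
E
```

```text
time_s: 14.42
tcp_pos: [0.5399, -0.0558, 0.1407]
tool_rot: [-0.0, 0.924, 0.383, 0.0]
force: [0.1, 0.2, -0.6]
grip_width: 0.0307
finger_force: 28.0
time_s: 15.42
tcp_pos: [0.5404, -0.0566, 0.0674]
tool_rot: [0.0, 0.924, 0.383, 0.001]
force: [-1.2, -0.4, -1.2]
grip_width: 0.0311
finger_force: 28.0
wrist 3799
 apex [ 85.4  -1.8 -44.2]
   -40 481 [79.3 -7.3] [91.2  4.3]
   -30 1047 [ 73.6 -12.3] [97.7  9.7]
   -20 672 [ 56.  -20.5] [98.7 17.8]
side 347
 apex [ 86.3  -3.2 -42. ]
   -40 19 [80.8 -8.1] [91.3  0.2]
   -30 46 [ 74.8 -14.4] [95.7  7. ]
   -20 75 [ 56.7 -22.5] [98.4 15.9]
   10 17 [ 78.7 -14.7] [98.1  3.1]
   20 31 [ 78.4 -15.4] [99.2  5.8]
scene 119
 apex [ 80.   -5.4 -34. ]
   -30 11 [ 76.8 -11.7] [86.3 -2.8]
   -20 4 [ 72.2 -19. ] [87.3 -6.3]
   10 16 [ 71.3 -11.3] [77.3 -0.8]
   20 16 [ 69.7 -11.2] [78.4 -0.1]
t 15.625 tcp [540.1 -56.4  67.2] tool x dir deg 45.01 tilt 0.04 q7 -0.39 w 0.03066235332974255 F [-0.7  0.  -1.1]
lamp 1987 ((571.4859008789062, 123.3818359375), (149.782958984375, 81.37521362304688), 14.178385734558105)
bar 83 ((538.658447265625, 115.34530639648438), (9.869620323181152, 38.2658805847168), 63.52815628051758)
mid in window frame 0.08991326447851122 -80.29746114450288 5.621327287275548
stone 136 [563.7 -62.5  85.3]
stone 144 [ 599.2 -159.6   71.9]
```

```bash
ls -t pics/side_t* | head -1
```

```text
pics/side_t15.43.png
```

The crystal's middle is at about (0,-80,+6) mm in the window frame, upright and pinched on both sides. The selector and the egg are where they should be. I let it settle, then hand in.

```bash
python3 -m handwheel '[[0,0,0,0,-0.6],[0,0,0,0,-0.6],[0,0,0,0,-0.6],[0,0,0,0,-0.6]]' && python3 -c "
from bench import ctrl; print(ctrl.finish_job())"
```

```text
time_s: 16.23
tcp_pos: [0.5398, -0.0564, 0.0668]
tool_rot: [-0.0, 0.924, 0.383, -0.0]
force: [-0.3, -1.2, -1.2]
grip_width: 0.0309
finger_force: 28.0
the job is handed in; nothing more can be done
None
```

The job is handed in after 16 s of the 61 s: the selector is at the two-bar mark, and the tongs hold the crystal upright about 8 cm in front of the middle of the window. The egg stone measured unmoved; the cube cluster was hidden behind the gripper in the last check, but nothing came near it. No verdict came back.

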